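# Check the kit cases and snap the loose catches shut

## Task

Before the robotics kit cases are put away, check that each is latched: tug each lid up by its black knob until the catch stops it or the lid clearly lifts, first red, then yellow, then blue. Wherever the catch turns out not to be holding, let the lid back down flush and push the catch in until it snaps home; leave all three cases shut and latched, and do not disturb the screwdriver, tape roll and motor.

Things in the scene. Friction and masses are not known exactly. Their poses are not given: they have to be found in the camera images.
- case_red: plywood kit case with the red lid, fixed to the table, 180 mm deep, 130 wide, 70 high without lid. Origin: centre of its underside. Its +x runs from the catch (front) to the hinge (back), z up; yawed up to 0.2 rad. The three cases are alike and stand side by side in any order.
- lid_red (a joint): angle (rad) of the red lid about its hinge at the case's x +90, z 70 mm: 0 is flush, grows as the front rises. About 250 g, falls shut by itself. Catch home: 6 mm of play at the front lip, so a tug raises it to about 0.03 and it stops hard. Catch not home: it rises freely.
- knob_red (a point): on the axis of the black upright knob on the red lid, 35 mm above the lid's top face (113 mm above the table when shut), 115 mm in front of the hinge. Knob 30 mm in diameter, top 55 mm above the lid; flared foot 48 mm in diameter, 24 high. As the lid turns, this point swings about 4 mm towards the case's +x for each 10 mm it rises.
- catch_red (a joint): how far (m) the red case's upright plywood catch plate stands out towards the case's -x: 0 home (nose 6 mm over the lid's lip, latched), 0.010 out (nose clear, unlatched). Its snap spring rests at 0 and 0.010 with its hump at 0.005; pushing it home takes about 5 N, then it snaps in.
- tab_red (a point): middle of the outer (front) face of the red case's catch plate (50 mm wide, 10 thick, top edge 125 mm above the table; nose inside at 84 to 92), 112 mm above the table, 120 mm in front of the case's centre when home; moves with the catch. Push it towards the case's +x.
- case_yellow: plywood kit case with the yellow lid, fixed to the table, 180 mm deep, 130 wide, 70 high without lid. Origin: centre of its underside. Its +x runs from the catch (front) to the hinge (back), z up; yawed up to 0.2 rad. The three cases are alike and stand side by side in any order.
- lid_yellow (a joint): angle (rad) of the yellow lid about its hinge at the case's x +90, z 70 mm: 0 is flush, grows as the front rises. About 250 g, falls shut by itself. Catch home: 6 mm of play at the front lip, so a tug raises it to about 0.03 and it stops hard. Catch not home: it rises freely.
- knob_yellow (a point): on the axis of the black upright knob on the yellow lid, 35 mm above the lid's top face (113 mm above the table when shut), 115 mm in front of the hinge. Knob 30 mm in diameter, top 55 mm above the lid; flared foot 48 mm in diameter, 24 high. As the lid turns, this point swings about 4 mm towards the case's +x for each 10 mm it rises.
- catch_yellow (a joint): how far (m) the yellow case's upright plywood catch plate stands out towards the case's -x: 0 home (nose 6 mm over the lid's lip, latched), 0.010 out (nose clear, unlatched). Its snap spring rests at 0 and 0.010 with its hump at 0.005; pushing it home takes about 5 N, then it snaps in.
- tab_yellow (a point): middle of the outer (front) face of the yellow case's catch plate (50 mm wide, 10 thick, top edge 125 mm above the table; nose inside at 84 to 92), 112 mm above the table, 120 mm in front of the case's centre when home; moves with the catch. Push it towards the case's +x.
- case_blue: plywood kit case with the blue lid, fixed to the table, 180 mm deep, 130 wide, 70 high without lid. Origin: centre of its underside. Its +x runs from the catch (front) to the hinge (back), z up; yawed up to 0.2 rad. The three cases are alike and stand side by side in any order.
- lid_blue (a joint): angle (rad) of the blue lid about its hinge at the case's x +90, z 70 mm: 0 is flush, grows as the front rises. About 250 g, falls shut by itself. Catch home: 6 mm of play at the front lip, so a tug raises it to about 0.03 and it stops hard. Catch not home: it rises freely.
- knob_blue (a point): on the axis of the black upright knob on the blue lid, 35 mm above the lid's top face (113 mm above the table when shut), 115 mm in front of the hinge. Knob 30 mm in diameter, top 55 mm above the lid; flared foot 48 mm in diameter, 24 high. As the lid turns, this point swings about 4 mm towards the case's +x for each 10 mm it rises.
- catch_blue (a joint): how far (m) the blue case's upright plywood catch plate stands out towards the case's -x: 0 home (nose 6 mm over the lid's lip, latched), 0.010 out (nose clear, unlatched). Its snap spring rests at 0 and 0.010 with its hump at 0.005; pushing it home takes about 5 N, then it snaps in.
- tab_blue (a point): middle of the outer (front) face of the blue case's catch plate (50 mm wide, 10 thick, top edge 125 mm above the table; nose inside at 84 to 92), 112 mm above the table, 120 mm in front of the case's centre when home; moves with the catch. Push it towards the case's +x.
- screwdriver: a red-handled screwdriver, 190 mm long, lying crosswise on the table in front of the cases. Origin: underside. Bystander.
- tape_roll: a blue tape ring lying flat behind the cases, 90 mm across, 24 mm high. Origin: centre of its underside. Bystander.
- motor: a small steel motor standing upright behind the cases, 38 mm across, 45 mm high. Origin: centre of its underside. Bystander.

How it is judged:
On the way, in this order (a step that is already met when the one before it is completed fails the run):
1. the red lid is tugged up through its play (0.02 rad, about 2.3 mm at the knob) (value of joint lid_red above 0.02 rad), for 0.1 s.
2. the yellow lid is tugged up through its play (0.02 rad, about 2.3 mm at the knob) (value of joint lid_yellow above 0.02 rad), for 0.1 s.
3. the blue lid is tugged up through its play (0.02 rad, about 2.3 mm at the knob) (value of joint lid_blue above 0.02 rad), for 0.1 s.
At the end, for the whole second after the job is handed in: All three lids lie flush (within 0.012 rad, about 2 mm at the front) and all three catches are home (within 2 mm) (value of joint each of catch_red, catch_yellow, catch_blue below 0.002 m and value of joint each of lid_red, lid_yellow, lid_blue below 0.012 rad); the robot touches nothing.
It fails at once if the screwdriver is pushed more than 30 mm from its place (distance of screwdriver from where it was at the start of the episode above 0.03 m).
It fails at once if the tape roll is pushed more than 30 mm from its place (distance of tape_roll from where it was at the start of the episode above 0.03 m).
It fails at once if the motor is pushed more than 30 mm from its place (distance of motor from where it was at the start of the episode above 0.03 m).
It also fails if it takes over 72 s, if anything falls off the work surface, if the arm or the gripper's body presses on something with over 40 N, if the wrist force passes 120 N, or if a joint passes its speed limit or range.

## Robot

A 7-joint arm with a two-finger parallel gripper is mounted at the origin on the work surface. World frame = base frame: x ahead of the robot, y to its left, z up, the work surface at z = 0. Lengths are in m, angles in rad, forces in N, time in s.
With the tool pointing down it reaches from about 0.4 to 0.85 m from the base axis. Payload 10.4 kg.
Tool frame: the origin (TCP) lies midway between the tips of the shut fingers; the grasp point (between the pads) lies 19 mm behind it (manip.pinch_z is the distance from the TCP to the grasp point, in m); y points along the fingers, x is the direction in which the jaws open and shut, and the axes are right-handed (so a half turn about y gives the same grasp; the last joint's range is limited). The gripper opens to 85 mm and grips with 20 to 120 N. Pads are 22 mm wide; open, the fingers measure 114 mm over their backs; the gripper's body (76 mm by 85 mm) begins 54 mm behind the grasp point. The pads swing forward as they close: fully open they stand 13 mm farther back than shut.
Start: joints at [-1.199, 0.332, -0.065, 1.46, 0.022, 1.35, -0.088], TCP at [0.24, 0.577, 0.201] pointing down, gripper open.
Joint ranges: [-2.6, 2.6], [-0.5, 2.12], [-1.47, 1.34], [0.16, 2.42], [-1.27, 4.41], [0.06, 2.06], [-2.6, 2.6]. Speed limits (rad/s): [2.22, 2.22, 2.79, 2.79, 3.14, 3.14, 3.14].

## Interface

Orientations are given as a unit quaternion [x, y, z, w].
In Python, from workcell import manip gives the robot as it stands.
- The arm moves only by the shell command python3 -m pendant 'ROWS' [OPENING] [FORCE]. ROWS is a JSON object of lists of equal length, an entry for each row: "offset": the shift along the tool's x, y, z scaled (see below), a list of three; "turn": the turn, a rotation vector about the tool's x, y, z scaled (see below), a list of three. A call has 1 to 12 rows; each row is the pose to reach, as a shift and turn from the pose measured when the call began, along the tool's axes at that moment; what a row does not reach only later rows make up. The controller multiplies each number of a shift by 200 mm and each number of a turn by 45 degrees. A row lasts 1/8 s, in which the tool goes at most 62.5 mm and 10.7 degrees, less where a joint would pass 70% of its speed; a pose out of reach is approached as far as the arm can. A call with a number of a shift or a turn outside -1 to 1 is refused whole. A call with a gripper value outside its range is refused whole. OPENING is the opening in per cent of the stroke, from 0 (shut) to 100 (fully open), set as the call begins (- or left out, the last holds). The fingers move at their own pace and stop on an object; FORCE is the grip in N (left out, the last holds). Time passes only in rows, so rows that repeat a pose let the fingers close. It gives the time, the measured TCP pose, the force and the opening at its end, in the units of the state.
- manip.get_obs(): the state, without advancing time (a new reading comes with each control period).
- manip.camera(name): name is "scene" or "top" or "wrist"; returns (picture, depth): 400x640x3 uint8, red, green, blue; 400x640 float32, m along the optical axis (not along the pixel's ray), 0 where there is no reading.
- manip.camera_model(name): a dict with "intrinsics" (3x3 intrinsics, pixels), "R" (3x3) and "t" (3): a world point X has camera coordinates R X + t; the wrist camera has in their place "tool_from_camera" (4x4, takes a point from camera to tool coordinates, whose origin is the TCP and whose axes are the tool frame's). Camera axes: x right, y down, z forward; pixel columns grow to the right and rows downward; lengths in m; the calibration is good to about 2 mm. A picture is of the moment at which its call begins: read the wrist's pose just before it. camera_model takes no time and is no camera call.
- manip.hand_in(): hands the job in, once; it reports no verdict.
The state is a dict: "clock": time; "joint_pos": joint angles; "joint_velocities": joint speeds; "tau": joint torques, N m; "position": TCP position; "ee_rot": TCP orientation; "ft_force": force on the tool from outside, world axes, zero at the start; "torque": the same for the moment, N m; "grip_width": opening from 0.0 (shut) to 1.0 (fully open).
Only numpy, scipy, OpenCV 4.12 (cv2) and the standard library are available. Lean on these libraries where they do the work, as an engineer would, in place of code of your own. Each camera call takes 0.05 s, during which the arm holds its last target. There are 200 camera calls.

## Working session

There is one attempt and no reset: what is moved stays moved. The work goes in short steps, Python scripts to look and compute and a shell command to move; the robot and the scene stay as the last step left them, time stands still between calls to the robot, and variables do not carry over. Pictures are saved under pics/ and viewed, about 8 in all and at most 12, crops included, and the job is handed in when it is done.

```bash
mkdir -p pics; ls; python3 - <<'E'
from workcell import manip
import cv2,numpy as np
o=manip.get_obs();print(o)
print(manip.pinch_z)
for n in("scene","top"):
    p,d=manip.camera(n);cv2.imwrite(f"pics/{n}0.png",p[...,::-1]);np.savez(f"pics/{n}0.npz",p=p,d=d)
    print(n,manip.camera_model(n))
print(manip.camera_model("wrist"))
E
```

```text
pics
{'clock': 0.0, 'joint_pos': array([-1.1986295 ,  0.33285543, -0.06469612,  1.46092378,  0.02159266,
        1.34989966, -0.08846565]), 'joint_velocities': array([ 0.00037204,  0.00148142,  0.00109226,  0.00070733,  0.00193692,
       -0.00087738, -0.00098084]), 'tau': array([ 6.67428139e-04, -6.25437999e+01,  4.93338949e-02, -3.91608274e+01,
        1.61565235e-02,  9.82838217e-03, -6.04307345e-06]), 'position': array([0.24021932, 0.57654864, 0.20063459]), 'ee_rot': array([ 0.58862355,  0.39185656, -0.39265131, -0.58804396]), 'ft_force': array([ 0.38007485, -0.59742295,  0.08224542]), 'torque': array([-0.02300631,  0.00848336, -0.02440347]), 'grip_width': 0.9987624276289566}
0.0187
scene {'intrinsics': array([[468.24481091,   0.        , 316.35196963],
       [  0.        , 468.24481091, 201.75296719],
       [  0.        ,   0.        ,   1.        ]]), 'R': array([[-0.86969194,  0.49351491,  0.00888655],
       [ 0.27065046,  0.49185248, -0.82754424],
       [-0.41277629, -0.7173034 , -0.56133017]]), 't': array([ 0.51493217, -0.11083425,  1.18183165])}
top {'intrinsics': array
[... 182 characters left out ...]
76108, -0.01229042],
       [-0.98395614, -0.01560494, -0.17772678],
       [ 0.17749253,  0.01530575, -0.98400312]]), 't': array([0.01451212, 0.59707626, 0.92694862])}
{'intrinsics': array([[329.11541622,   0.        , 319.88411145],
       [  0.        , 329.11541622, 199.53716197],
       [  0.        ,   0.        ,   1.        ]]), 'tool_from_camera': array([[ 9.99999655e-01,  7.19465160e-04, -4.15582353e-04,
        -3.06346614e-04],
       [ 6.12853841e-04, -3.00975072e-01,  9.53631811e-01,
        -1.71865306e-01],
       [ 5.61024935e-04, -9.53631736e-01, -3.00975409e-01,
         7.76071975e-02],
       [ 0.00000000e+00,  0.00000000e+00,  0.00000000e+00,
         1.00000000e+00]])}
```

```bash
python3 - <<'E'
from scipy.spatial.transform import Rotation as R
print(R.from_quat([ 0.58862355,  0.39185656, -0.39265131, -0.58804396]).as_matrix().round(3))
E
```

```text
[[ 0.385 -0.    -0.923]
 [ 0.923 -0.001  0.385]
 [-0.001 -1.    -0.   ]]
```

View pics/top0.png

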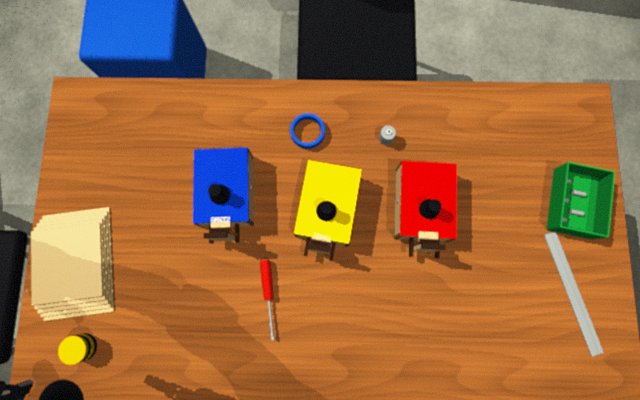

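View pics/scene0.png

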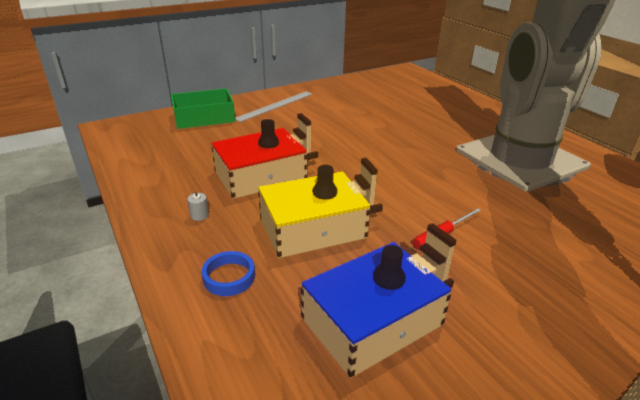

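```bash
cat > h.py <<'E'
from workcell import manip
import cv2,numpy as np
from scipy.spatial.transform import Rotation as Rot
def world(n,d):
    m=manip.camera_model(n);K=m["intrinsics"];v,u=np.mgrid[:400,:640]
    c=np.stack([(u-K[0,2])/K[0,0]*d,(v-K[1,2])/K[1,1]*d,d],-1)
    return (c-m["t"])@m["R"]
def go(target,yaw):
    """needed shift (units of 200mm, tool axes) and turn (45deg units) so tool x = case y, y down"""
    o=manip.get_obs();M=Rot.from_quat(o["ee_rot"])
    T=np.array([[-np.sin(yaw),0,-np.cos(yaw)],[np.cos(yaw),0,-np.sin(yaw)],[0,-1,0]])
    print("off",(M.inv().apply(np.array(target)-o["position"])/.2).round(4),"turn",((M.inv()*Rot.from_matrix(T)).as_rotvec()/(np.pi/4)).round(3))
E
python3 - <<'E'
from h import *
z=np.load("pics/top0.npz");p,d=z["p"],z["d"];W=world("top",d)
hsv=cv2.cvtColor(p,cv2.COLOR_RGB2HSV);h,s,v=hsv[...,0],hsv[...,1],hsv[...,2]
for n,hm in dict(red=(h<6)|(h>174),yellow=(h>24)&(h<34),blue=(h>108)&(h<125)).items():
    m=hm&(s>180)&(v>70)&(abs(W[...,2]-.078)<.012)&(W[...,0]<1)
    k,l,st,_=cv2.connectedComponentsWithStats(m.astype(np.uint8));i=1+st[1:,4].argmax();m=l==i
    # plane z=.078 ray-casting for outline
    X=W[m];c,sz,a=cv2.minAreaRect(X[:,:2].astype(np.float32))
    B=cv2.boxPoints((c,sz,a));e=max((B[1]-B[0],B[2]-B[1]),key=np.linalg.norm);e=e*np.sign(e[0]);yaw=np.arctan2(e[1],e[0])
    c=np.array(c);ex=np.array([np.cos(yaw),np.sin(yaw)]);ey=np.array([-ex[1],ex[0]])
    L=(W[...,:2]-c)@np.array([ex,ey]).T;zz=W[...,2]
    kn=(abs(L[...,0]+.025)<.04)&(abs(L[...,1])<.03)&(zz>.124)&(zz<.15)
    ct=(L[...,0]<-.09)&(L[...,0]>-.15)&(abs(L[...,1])<.03)&(zz>.118)&(zz<.14)
    print(n,"c",c.round(4),"sz",np.round(sz,3),"yaw",yaw.round(3),"z",np.median(X[:,2]).round(4))
    print("  knob loc",np.median(L[kn],0).round(4),kn.sum(),"world",np.median(W[kn],0).round(4)," catch loc",np.median(L[ct],0).round(4),ct.sum(),np.percentile(L[ct][:,0],[5,95]).round(4),np.median(zz[ct]).round(4))
E
```

```text
red c [ 0.6122 -0.2366] sz [0.131 0.181] yaw -0.044 z 0.0778
  knob loc [-0.0262  0.0012] 149 world [ 0.5857 -0.2342  0.1323]  catch loc [-0.1152  0.001 ] 127 [-0.1206 -0.1104] 0.1254
yellow c [ 6.024e-01 -3.000e-04] sz [0.13 0.18] yaw -0.164 z 0.0781
  knob loc [-0.0252  0.0002] 142 world [0.5774 0.0041 0.1328]  catch loc [-1.146e-01 -1.000e-04] 121 [-0.1197 -0.1096] 0.1253
blue c [0.6375 0.2555] sz [0.179 0.129] yaw 0.061 z 0.0783
  knob loc [-0.0254 -0.0009] 147 world [0.6121 0.253  0.133 ]  catch loc [-0.1246 -0.0002] 122 [-0.1295 -0.1192] 0.1258
```

```bash
python3 -c "
from h import *
go([.586,-.2345,.18],-.044)"
```

```text
off [-3.0785  0.1075 -3.1554] turn [-0.    -0.447 -0.002]
```

```bash
python3 -m pendant '{"offset":[[-0.2,0,-0.2],[-0.4,0,-0.4],[-0.6,0,-0.6],[-0.8,0,-0.8],[-1,0,-1],[-1,0,-1]],"turn":[[0,0,0],[0,0,0],[0,0,0],[0,0,0],[0,0,0],[0,0,0]]}' 100 60
python3 -m pendant '{"offset":[[-0.2,0,-0.2],[-0.4,0,-0.4],[-0.6,0,-0.6],[-0.8,0,-0.8],[-1,0,-1],[-1,0,-1]],"turn":[[0,-0.1,0],[0,-0.2,0],[0,-0.3,0],[0,-0.4,0],[0,-0.44,0],[0,-0.44,0]]}'
python3 -c "
from h import *
go([.586,-.2345,.18],-.044)"
```

```text
clock: 0.85
position: [0.35, 0.3111, 0.2011]
ee_rot: [0.59, 0.39, -0.391, -0.589]
ft_force: [0.2, -0.4, 0.1]
grip_width: 0.999
clock: 1.6
position: [0.4568, 0.0453, 0.2015]
ee_rot: [0.516, 0.484, -0.485, -0.515]
ft_force: [-1.1, 0.6, 0.6]
grip_width: 1.001
off [-1.3562  0.1107 -0.7307] turn [ 0.    -0.022 -0.003]
```

```bash
python3 -m pendant '{"offset":[[-0.25,0.02,-0.15],[-0.5,0.05,-0.3],[-0.75,0.1,-0.45],[-1,0.11,-0.6],[-1,0.11,-0.73],[-1,0.11,-0.73]],"turn":[[0,-0.02,0],[0,-0.02,0],[0,-0.02,0],[0,-0.02,0],[0,-0.02,0],[0,-0.02,0]]}'
python3 -m pendant '{"offset":[[-0.2,0,0],[-0.35,0,0],[-0.35,0,0],[-0.35,0,0]],"turn":[[0,0,0],[0,0,0],[0,0,0],[0,0,0]]}'
python3 - <<'E'
from h import *
p,d=manip.camera("wrist");cv2.imwrite("pics/w1.png",p[...,::-1])
go([.586,-.2345,.106],-.044)
E
```

```text
clock: 2.35
position: [0.5915, -0.1619, 0.1786]
ee_rot: [0.511, 0.488, -0.49, -0.511]
ft_force: [-0.8, 0.8, 0.2]
grip_width: 0.997
clock: 2.85
position: [0.5885, -0.23, 0.1786]
ee_rot: [-0.511, -0.488, 0.49, 0.511]
ft_force: [-0.2, 1.0, 0.6]
grip_width: 1.001
off [-0.0239  0.3631  0.012 ] turn [-0.002  0.002 -0.002]
```

View pics/w1.png

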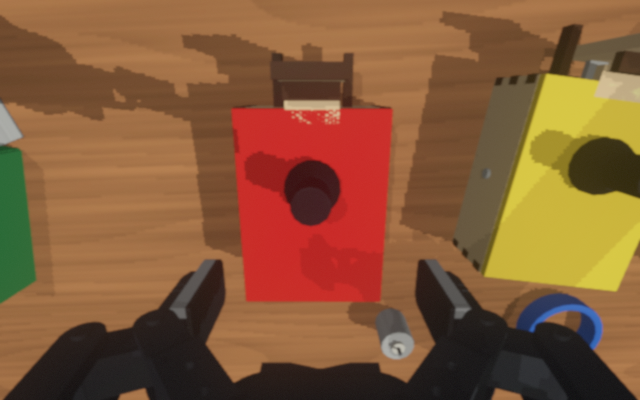

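```bash
python3 -m pendant '{"offset":[[-0.024,0.15,0.012],[-0.024,0.3,0.012],[-0.024,0.36,0.012],[-0.024,0.36,0.012]],"turn":[[0,0,0],[0,0,0],[0,0,0],[0,0,0]]}'
python3 -m pendant '{"offset":[[0,0,0],[0,0,0],[0,0,0],[0,0,0],[0,0,0],[0,0,0]],"turn":[[0,0,0],[0,0,0],[0,0,0],[0,0,0],[0,0,0],[0,0,0]]}' 0 60
```

```text
clock: 3.4
position: [0.586, -0.2335, 0.1064]
ee_rot: [-0.51, -0.489, 0.491, 0.511]
ft_force: [0.6, 0.3, -0.4]
grip_width: 0.998
clock: 4.15
position: [0.586, -0.2335, 0.1064]
ee_rot: [-0.51, -0.489, 0.491, 0.511]
ft_force: [-0.7, 0.1, 0.1]
grip_width: 0.003
```

```bash
python3 - <<'E'
from h import *
p,d=manip.camera("wrist");q,_=manip.camera("scene")
cv2.imwrite("pics/w2.png",np.hstack([p[:,120:520],cv2.resize(q[60:260,180:380],(400,400))])[...,::-1])
print(manip.get_obs())
E
```

```text
{'clock': 4.25, 'joint_pos': array([-0.18775254,  0.47163725,  0.6537378 ,  1.58956624, -0.30081146,
        1.18567091,  2.05741917]), 'joint_velocities': array([-6.14081947e-05, -5.18275149e-04, -1.09447111e-03, -6.15047453e-04,
        2.97978269e-04,  5.33711898e-04, -3.16799372e-04]), 'tau': array([ 4.64669400e-03, -5.89498651e+01,  1.20908859e+01, -3.54930997e+01,
        2.66463810e-02,  1.22673973e-02, -1.93621772e-04]), 'position': array([ 0.58601686, -0.23352876,  0.10640863]), 'ee_rot': array([-0.50975575, -0.48876633,  0.49047914,  0.51057494]), 'ft_force': array([-0.01402536,  0.01688992, -0.00156067]), 'torque': array([0.02263768, 0.01629579, 0.04439387]), 'grip_width': -0.0016801054590591692}
```

View pics/w2.png

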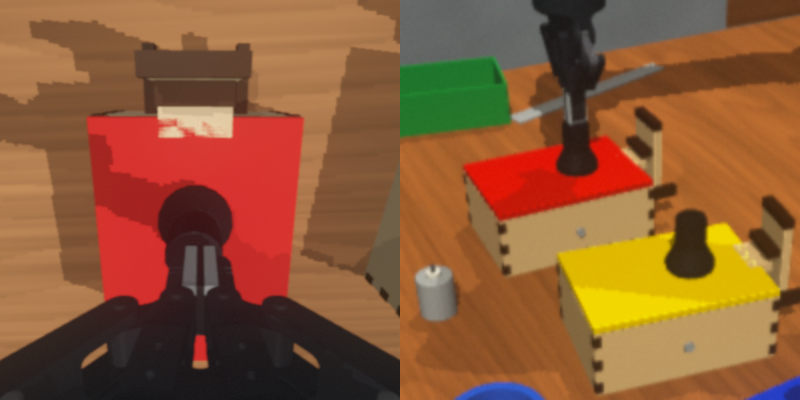

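```bash
python3 - <<'E'
from h import *
q,d=manip.camera("scene");W=world("scene",d)
# dark pixels near the knob: extent by height
g=q.max(-1)<110
n=(abs(W[...,0]-.586)<.05)&(abs(W[...,1]+.2345)<.04)&(W[...,2]>.085)
for a in np.arange(.085,.2,.006):
    m=n&(W[...,2]>=a)&(W[...,2]<a+.006)
    if m.sum(): print(round(a,3),m.sum(),W[m].min(0).round(3),W[m].max(0).round(3),q[m].mean(0).round())
p,d=manip.camera("wrist");m=manip.camera_model("wrist");K=m["intrinsics"];o=manip.get_obs()
v,u=np.mgrid[:400,:640];c=np.stack([(u-K[0,2])/K[0,0]*d,(v-K[1,2])/K[1,1]*d,d,np.ones_like(d)],-1)
T=c@m["tool_from_camera"].T
X=Rot.from_quat(o["ee_rot"]).apply(T[...,:3].reshape(-1,3)).reshape(400,640,3)+o["position"]
for r in range(170,330,10): print(r,[tuple(X[r,k].round(3)) for k in (300,315,330)],p[r,315])
E
```

```text
0.085 68 [ 0.563 -0.246  0.085] [ 0.608 -0.21   0.091] [57. 32. 24.]
0.091 61 [ 0.565 -0.246  0.091] [ 0.605 -0.215  0.097] [57. 32. 24.]
0.097 46 [ 0.571 -0.243  0.097] [ 0.603 -0.219  0.103] [54. 30. 23.]
0.103 31 [ 0.572 -0.237  0.104] [ 0.599 -0.22   0.109] [51. 28. 20.]
0.109 34 [ 0.572 -0.244  0.109] [ 0.599 -0.221  0.115] [48. 28. 20.]
0.115 36 [ 0.571 -0.244  0.115] [ 0.599 -0.221  0.121] [46. 29. 21.]
0.121 32 [ 0.572 -0.24   0.121] [ 0.599 -0.223  0.127] [46. 29. 21.]
0.127 58 [ 0.571 -0.247  0.127] [ 0.599 -0.221  0.133] [49. 34. 28.]
0.133 17 [ 0.573 -0.242  0.133] [ 0.597 -0.225  0.139] [71. 60. 53.]
0.139 22 [ 0.573 -0.24   0.139] [ 0.596 -0.22   0.145] [84. 73. 66.]
0.145 31 [ 0.573 -0.241  0.145] [ 0.596 -0.219  0.151] [73. 63. 57.]
0.151 26 [ 0.578 -0.238  0.151] [ 0.596 -0.218  0.156] [66. 57. 52.]
0.157 29 [ 0.578 -0.239  0.157] [ 0.596 -0.217  0.163] [65. 57. 52.]
0.163 32 [ 0.578 -0.243  0.163] [ 0.597 -0.219  0.169] [65. 55. 50.]
0.169 25 [ 0.578 -0.243  0.169] [ 0.597 -0.218  0.175] [53. 43. 38.]
0.175 16 [ 0.579 -0.243  0.175] [ 0.6   -0.207  0.181] [43. 33. 2
[... 2708 characters left out ...]
), np.float64(-0.235), np.float64(0.173)), (np.float64(0.573), np.float64(-0.229), np.float64(0.178))] [107 103 101]
300 [(np.float64(0.573), np.float64(-0.24), np.float64(0.184)), (np.float64(0.578), np.float64(-0.235), np.float64(0.176)), (np.float64(0.573), np.float64(-0.23), np.float64(0.185))] [45 30 31]
310 [(np.float64(0.573), np.float64(-0.239), np.float64(0.189)), (np.float64(0.582), np.float64(-0.235), np.float64(0.178)), (np.float64(0.574), np.float64(-0.23), np.float64(0.188))] [42 29 30]
320 [(np.float64(0.573), np.float64(-0.239), np.float64(0.194)), (np.float64(0.585), np.float64(-0.235), np.float64(0.179)), (np.float64(0.573), np.float64(-0.23), np.float64(0.194))] [42 30 32]
```

```bash
python3 -m pendant '{"offset":[[0,-0.02,0],[0,-0.02,0]],"turn":[[0,0,0],[0,0,0]]}' && python3 -m pendant '{"offset":[[0,-0.1,0],[0,-0.2,0],[0,-0.2,0]],"turn":[[0,0,0],[0,0,0],[0,0,0]]}'
python3 - <<'E'
from h import *
q,d=manip.camera("scene");W=world("scene",d)
n=(abs(W[...,0]-.586)<.03)&(abs(W[...,1]+.2345)<.03)&(W[...,2]>.085)
print(manip.get_obs()["position"])
for a in np.arange(.109,.23,.006):
    m=n&(W[...,2]>=a)&(W[...,2]<a+.006)
    if m.sum(): print(round(a,3),m.sum(),W[m].min(0).round(3),W[m].max(0).round(3),q[m].mean(0).round())
p,_=manip.camera("wrist")
cv2.imwrite("pics/w3.png",np.hstack([p[:,120:520],cv2.resize(q[40:240,180:380],(400,400))])[...,::-1])
E
```

```text
clock: 4.6
position: [0.5863, -0.2336, 0.1109]
ee_rot: [-0.51, -0.489, 0.49, 0.51]
ft_force: [-0.7, -0.3, -0.4]
grip_width: -0.001
clock: 4.97
position: [0.5876, -0.2343, 0.1538]
ee_rot: [0.511, 0.49, -0.49, -0.509]
ft_force: [0.2, -0.1, -0.4]
grip_width: -0.003
[ 0.58703118 -0.23385048  0.15239095]
0.109 35 [ 0.572 -0.245  0.109] [ 0.599 -0.22   0.115] [51. 29. 20.]
0.115 33 [ 0.572 -0.242  0.115] [ 0.6   -0.222  0.121] [48. 29. 21.]
0.121 34 [ 0.571 -0.242  0.121] [ 0.6   -0.22   0.127] [46. 29. 21.]
0.127 72 [ 0.57  -0.253  0.127] [ 0.599 -0.22   0.133] [50. 33. 25.]
0.133 14 [ 0.574 -0.246  0.133] [ 0.597 -0.223  0.134] [51. 34. 26.]
0.181 19 [ 0.577 -0.244  0.183] [ 0.597 -0.226  0.187] [97. 85. 75.]
0.187 23 [ 0.575 -0.238  0.187] [ 0.598 -0.222  0.193] [76. 70. 65.]
0.193 33 [ 0.575 -0.238  0.193] [ 0.598 -0.218  0.199] [70. 63. 59.]
0.199 28 [ 0.576 -0.239  0.199] [ 0.598 -0.219  0.204] [67. 60. 56.]
0.205 35 [ 0.576 -0.239  0.205] [ 0.597 -0.218  0.211] [65. 57. 52.]
0.211 32 [ 0.576 -0.241  0.211] [ 0.598 -0.22   0.217] [60. 55. 51.]
0.217 31 [ 0.58  -0.24   0.217] [ 0.598 -0.218  0.223] [47. 43. 40.]
0.223 16 [ 0.595 -0.245  0.224] [ 0.601 -0.207  0.229] [36. 32. 31.]
0.229 36 [ 0.581 -0.262  0.229] [ 0.6   -0.205  0.235] [34. 32. 31.]
```

View pics/w3.png

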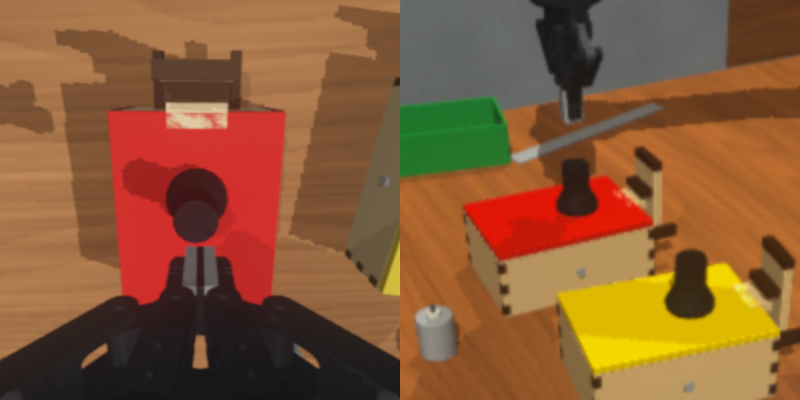

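```bash
python3 -c "
from h import *
go([.586,-.2345,.072],-.044)"
python3 -m pendant '{"offset":[[0,0,0],[0,0,0],[0,0,0],[0,0,0],[0,0.2,0],[0,0.4,0],[0,0.4,0],[0,0.4,0]],"turn":[[0,0,0],[0,0,0],[0,0,0],[0,0,0],[0,0,0],[0,0,0],[0,0,0],[0,0,0]]}' 100 60
python3 -m pendant '{"offset":[[0,0,0],[0,0,0],[0,0,0],[0,0,0],[0,0,0],[0,0,0]],"turn":[[0,0,0],[0,0,0],[0,0,0],[0,0,0],[0,0,0],[0,0,0]]}' 0 60
```

```text
off [-0.0044  0.3971  0.0021] turn [-0.001  0.004 -0.001]
clock: 6.08
position: [0.5872, -0.2342, 0.073]
ee_rot: [0.511, 0.489, -0.49, -0.51]
ft_force: [0.1, -0.3, 0.1]
grip_width: 1.001
clock: 6.82
position: [0.5875, -0.237, 0.0744]
ee_rot: [0.513, 0.489, -0.49, -0.509]
ft_force: [-0.8, -6.8, 5.0]
grip_width: 0.331
```

```bash
python3 -m pendant '{"offset":[[0,-0.008,-0.003],[0,-0.016,-0.006],[0,-0.018,-0.007],[0,-0.018,-0.007]],"turn":[[0,0,0],[0,0,0],[0,0,0],[0,0,0]]}'
```

```text
clock: 7.32
position: [0.5885, -0.2371, 0.0772]
ee_rot: [0.512, 0.488, -0.49, -0.509]
ft_force: [3.9, -3.9, -9.8]
grip_width: 0.333
```

```bash
python3 -m pendant '{"offset":[[0,-0.005,-0.001],[0,-0.01,-0.002],[0,-0.012,-0.002],[0,-0.012,-0.002]],"turn":[[0,0,0],[0,0,0],[0,0,0],[0,0,0]]}'
python3 - <<'E'
from h import *
q,d=manip.camera("scene");W=world("scene",d);z=np.load("pics/scene0.npz");W0=world("scene",z["d"])
hsv=cv2.cvtColor(q,cv2.COLOR_RGB2HSV);m=((hsv[...,0]<6)|(hsv[...,0]>174))&(hsv[...,1]>180)&(W0[...,2]>.06)&(W[...,2]<.1)&(abs(W[...,0]-.61)<.12)
c=np.array([.6122,-.2366]);yaw=-.044
lx=(W[...,:2]-c)@[np.cos(yaw),np.sin(yaw)];lx0=(W0[...,:2]-c)@[np.cos(yaw),np.sin(yaw)]
print("now",np.polyfit(lx[m],W[m][:,2],1),"before",np.polyfit(lx0[m],W0[m][:,2],1))
E
```

```text
clock: 7.82
position: [0.589, -0.2371, 0.0782]
ee_rot: [0.512, 0.488, -0.491, -0.509]
ft_force: [8.3, -5.9, -16.1]
grip_width: 0.334
now [-0.03277404  0.07983891] before [0.16593791 0.07740456]
```

```bash
python3 -m pendant '{"offset":[[0,0.01,0.004],[0,0.022,0.008],[0,0.022,0.008]],"turn":[[0,0,0],[0,0,0],[0,0,0]]}'
python3 -m pendant '{"offset":[[0,0,0],[0,0,0],[0,0,0],[0,-0.2,0],[0,-0.4,0],[0,-0.42,0],[0,-0.42,0]],"turn":[[0,0,0],[0,0,0],[0,0,0],[0,0,0],[0,0,0],[0,0,0],[0,0,0]]}' 100
python3 - <<'E'
from h import *
q,d=manip.camera("scene");W=world("scene",d)
hsv=cv2.cvtColor(q,cv2.COLOR_RGB2HSV);m=((hsv[...,0]<6)|(hsv[...,0]>174))&(hsv[...,1]>180)&(abs(W[...,2]-.08)<.01)&(abs(W[...,0]-.61)<.12)&(abs(W[...,1]+.23)<.1)
lx=(W[...,:2]-[.6122,-.2366])@[np.cos(.044),-np.sin(.044)]
print("lid",np.polyfit(lx[m],W[m][:,2],1))
go([.5774,.004,.152],-.164)
E
```

```text
clock: 8.25
position: [0.5874, -0.2371, 0.0744]
ee_rot: [0.512, 0.488, -0.49, -0.509]
ft_force: [-1.0, -1.7, 3.4]
grip_width: 0.33
clock: 9.12
position: [0.5873, -0.2364, 0.1581]
ee_rot: [0.512, 0.488, -0.49, -0.509]
ft_force: [0.4, -0.7, -0.6]
grip_width: 0.998
lid [0.0006326  0.07699348]
off [1.198  0.0203 0.0982] turn [ 0.001  0.155 -0.007]
```

```bash
python3 -m pendant '{"offset":[[0.25,0,0],[0.5,0,0],[0.75,0,0.05],[1,0,0.1],[1,0,0.1]],"turn":[[0,0.05,0],[0,0.1,0],[0,0.15,0],[0,0.155,0],[0,0.155,0]]}'
python3 -c "
from h import *
go([.5774,.004,.072],-.164)"
```

```text
clock: 9.8
position: [0.5745, -0.0301, 0.1547]
ee_rot: [0.538, 0.458, -0.461, -0.537]
ft_force: [-0.8, -0.8, 0.4]
grip_width: 0.999
off [0.1724 0.4128 0.0112] turn [-0.002  0.01  -0.005]
```

```bash
python3 -m pendant '{"offset":[[0.12,0,0.011],[0.172,0,0.011],[0.172,0.1,0.011],[0.172,0.3,0.011],[0.172,0.41,0.011],[0.172,0.41,0.011],[0.172,0.41,0.011]],"turn":[[0,0.01,0],[0,0.01,0],[0,0.01,0],[0,0.01,0],[0,0.01,0],[0,0.01,0],[0,0.01,0]]}'
python3 -m pendant '{"offset":[[0,0,0],[0,0,0],[0,0,0],[0,0,0],[0,0,0],[0,0,0]],"turn":[[0,0,0],[0,0,0],[0,0,0],[0,0,0],[0,0,0],[0,0,0]]}' 0 60
python3 -m pendant '{"offset":[[0,-0.01,-0.003],[0,-0.02,-0.007],[0,-0.028,-0.008],[0,-0.028,-0.008]],"turn":[[0,0,0],[0,0,0],[0,0,0],[0,0,0]]}'
cat >> h.py <<'E'
def lid(n):
    c,yaw,(a,b)=dict(red=([.6122,-.2366],-.044,(175,5)),yellow=([.6024,-.0003],-.164,(24,34)),blue=([.6375,.2555],.061,(108,125)))[n]
    q,d=manip.camera("scene");W=world("scene",d);hsv=cv2.cvtColor(q,cv2.COLOR_RGB2HSV);h=hsv[...,0]
    L=(W[...,:2]-c)@np.array([[np.cos(yaw),-np.sin(yaw)],[np.sin(yaw),np.cos(yaw)]])
    m=((h>a)|(h<b) if a>b else (h>a)&(h<b))&(hsv[...,1]>150)&(W[...,2]>.072)&(W[...,2]<.12)&(abs(L[...,0])<.085)&(abs(L[...,1])<.06)
    print(n,"lid angle",-np.polyfit(L[m][:,0],W[m][:,2],1)[0].round(4),m.sum())
    return q,d,W,L
E
python3 -c "
from h import *
lid('yellow')"
```

```text
clock: 10.68
position: [0.578, 0.0031, 0.0734]
ee_rot: [0.54, 0.456, -0.458, -0.539]
ft_force: [-0.5, -0.1, 0.8]
grip_width: 0.999
clock: 11.42
position: [0.578, 0.0021, 0.0741]
ee_rot: [0.541, 0.455, -0.458, -0.539]
ft_force: [-2.7, -3.3, 7.8]
grip_width: 0.331
clock: 11.92
position: [0.5796, 0.0017, 0.0782]
ee_rot: [0.541, 0.455, -0.459, -0.538]
ft_force: [11.4, -1.7, -20.4]
grip_width: 0.333
yellow lid angle 0.0309 2655
```

```bash
python3 -m pendant '{"offset":[[0,0.01,0.004],[0,0.021,0.007],[0,0.021,0.007]],"turn":[[0,0,0],[0,0,0],[0,0,0]]}'
python3 -m pendant '{"offset":[[0,0,0],[0,0,0],[0,0,0],[0,-0.2,0],[0,-0.4,0],[0,-0.42,0],[0,-0.42,0]],"turn":[[0,0,0],[0,0,0],[0,0,0],[0,0,0],[0,0,0],[0,0,0],[0,0,0]]}' 100
python3 -c "
from h import *
lid('yellow')
go([.6121,.2535,.152],.061)"
```

```text
clock: 12.35
position: [0.5781, 0.002, 0.0744]
ee_rot: [0.541, 0.455, -0.459, -0.539]
ft_force: [-2.8, -0.0, 3.3]
grip_width: 0.331
clock: 13.22
position: [0.5782, 0.0026, 0.1581]
ee_rot: [0.541, 0.455, -0.459, -0.539]
ft_force: [0.6, 0.4, -1.1]
grip_width: 0.996
yellow lid angle -0.0008 2619
off [1.2659 0.0198 0.0376] turn [-0.003 -0.289 -0.008]
```

```bash
python3 -m pendant '{"offset":[[0.25,0,0],[0.5,0,0.02],[0.75,0,0.03],[1,0,0.04],[1,0,0.04]],"turn":[[0,-0.1,0],[0,-0.2,0],[0,-0.29,0],[0,-0.29,0],[0,-0.29,0]]}'
python3 -c "
from h import *
go([.6121,.2535,.072],.061)"
```

```text
clock: 13.9
position: [0.6012, 0.2065, 0.1538]
ee_rot: [-0.482, -0.514, 0.52, 0.483]
ft_force: [-0.6, -1.1, -1.0]
grip_width: 0.999
off [ 0.233   0.4074 -0.0731] turn [-0.008  0.01  -0.007]
```

```bash
python3 -m pendant '{"offset":[[0.15,0,-0.05],[0.233,0,-0.073],[0.233,0.1,-0.073],[0.233,0.3,-0.073],[0.233,0.405,-0.073],[0.233,0.405,-0.073],[0.233,0.405,-0.073]],"turn":[[0,0.01,0],[0,0.01,0],[0,0.01,0],[0,0.01,0],[0,0.01,0],[0,0.01,0],[0,0.01,0]]}'
python3 -m pendant '{"offset":[[0,0,0],[0,0,0],[0,0,0],[0,0,0],[0,0,0],[0,0,0]],"turn":[[0,0,0],[0,0,0],[0,0,0],[0,0,0],[0,0,0],[0,0,0]]}' 0 60
python3 -m pendant '{"offset":[[0,-0.01,-0.003],[0,-0.02,-0.007],[0,-0.028,-0.01],[0,-0.028,-0.01]],"turn":[[0,0,0],[0,0,0],[0,0,0],[0,0,0]]}'
python3 -c "
from h import *
lid('blue')"
```

```text
clock: 14.78
position: [0.6129, 0.2532, 0.0737]
ee_rot: [-0.485, -0.513, 0.517, 0.485]
ft_force: [0.3, -0.4, 0.5]
grip_width: 0.997
clock: 15.52
position: [0.613, 0.2534, 0.0743]
ee_rot: [-0.485, -0.513, 0.517, 0.485]
ft_force: [-2.3, -0.7, 6.3]
grip_width: 0.332
clock: 16.02
position: [0.615, 0.2535, 0.0791]
ee_rot: [-0.485, -0.513, 0.517, 0.485]
ft_force: [5.1, 1.9, -9.1]
grip_width: 0.329
blue lid angle 0.0402 5578
```

```bash
python3 -m pendant '{"offset":[[0,-0.015,-0.006],[0,-0.03,-0.012],[0,-0.03,-0.012]],"turn":[[0,0,0],[0,0,0],[0,0,0]]}'
python3 - <<'E'
from h import *
q,d,W,L=lid('blue')
z=W[...,2];ct=(L[...,0]<-.1)&(L[...,0]>-.15)&(abs(L[...,1])<.03)&(z>.112)&(z<.14)
print(np.median(W[ct],0),np.percentile(L[ct][:,0],[5,95]))
E
```

```text
clock: 16.45
position: [0.6177, 0.2536, 0.0843]
ee_rot: [-0.485, -0.512, 0.517, 0.484]
ft_force: [5.8, 1.5, -9.3]
grip_width: 0.332
blue lid angle 0.0841 5737
[0.51396244 0.25665814 0.12290656] [-0.13186552 -0.12048826]
```

```bash
python3 -m pendant '{"offset":[[0,0.015,0.006],[0,0.03,0.012],[0,0.045,0.018],[0,0.052,0.022],[0,0.052,0.022]],"turn":[[0,0,0],[0,0,0],[0,0,0],[0,0,0],[0,0,0]]}'
python3 -m pendant '{"offset":[[0,0,0],[0,0,0],[0,0,0],[0,-0.2,0],[0,-0.4,0],[0,-0.45,0],[0,-0.45,0]],"turn":[[0,0,0],[0,0,0],[0,0,0],[0,0,0],[0,0,0],[0,0,0],[0,0,0]]}' 100
python3 - <<'E'
from h import *
lid('blue')
c=np.array([.6375,.2555]);e=np.array([np.cos(.061),np.sin(.061)])
print("above pre-push"); go([*(c-.165*e),.165],.061)
print("pre-push tab"); go([*(c-.165*e),.075],.061)
E
```

```text
clock: 17.12
position: [0.613, 0.2534, 0.0746]
ee_rot: [-0.485, -0.512, 0.517, 0.485]
ft_force: [-5.4, -1.3, 6.4]
grip_width: 0.33
clock: 18.0
position: [0.6135, 0.2539, 0.1647]
ee_rot: [-0.485, -0.513, 0.517, 0.484]
ft_force: [-0.6, 0.3, -0.8]
grip_width: 1.0
blue lid angle 0.0011 5610
above pre-push
off [ 0.001  -0.003   0.7022] turn [-0.007 -0.    -0.007]
pre-push tab
off [0.0033 0.447  0.6996] turn [-0.007 -0.    -0.007]
```

```bash
python3 -m pendant '{"offset":[[0,0,0.25],[0,0,0.5],[0,0,0.7],[0,0,0.7],[0,0,0.7]],"turn":[[0,0,0],[0,0,0],[0,0,0],[0,0,0],[0,0,0]]}' 0 60
python3 - <<'E'
from h import *
z=np.load("pics/top0.npz");W=world("top",z["d"]);L=(W[...,:2]-[.6375,.2555])@np.array([[np.cos(.061),-np.sin(.061)],[np.sin(.061),np.cos(.061)]])
for a in np.arange(-.2,-.1,.006):
    m=(L[...,0]>=a)&(L[...,0]<a+.006)&(abs(L[...,1])<.035)
    if m.sum():print(a.round(3),m.sum(),np.percentile(W[m][:,2],[5,50,100]).round(3))
E
```

```text
clock: 18.68
position: [0.4733, 0.2452, 0.1638]
ee_rot: [-0.484, -0.512, 0.518, 0.485]
ft_force: [0.5, 0.0, 0.4]
grip_width: 0.0
-0.2 65 [-0.004  0.     0.005]
-0.194 72 [-0.003  0.001  0.006]
-0.188 68 [-0.003  0.     0.004]
-0.182 69 [-0.002  0.     0.004]
-0.176 67 [-0.003  0.001  0.003]
-0.17 66 [-0.003  0.001  0.003]
-0.164 71 [-0.004  0.     0.004]
-0.158 63 [-0.003  0.     0.005]
-0.152 71 [-0.003  0.     0.005]
-0.146 68 [-0.002  0.     0.004]
-0.14 65 [-0.003  0.     0.006]
-0.134 195 [-0.002  0.049  0.129]
-0.128 119 [-0.001  0.123  0.129]
-0.122 62 [-0.001  0.122  0.128]
-0.116 62 [-0.     0.092  0.095]
-0.11 71 [-0.002  0.091  0.096]
-0.104 71 [-0.001  0.071  0.082]
```

Front is clear. Lower in front of the tab and approach.

```bash
python3 -m pendant '{"offset":[[0,0.2,0],[0,0.4,0],[0,0.445,0],[0,0.445,0]],"turn":[[0,0,0],[0,0,0],[0,0,0],[0,0,0]]}'
python3 -m pendant '{"offset":[[0,0,-0.05],[0,0,-0.09],[0,0,-0.115],[0,0,-0.13],[0,0,-0.14],[0,0,-0.15],[0,0,-0.15]],"turn":[[0,0,0],[0,0,0],[0,0,0],[0,0,0],[0,0,0],[0,0,0],[0,0,0]]}'
python3 - <<'E'
from h import *
o=manip.get_obs();print((o["position"][:2]-[.6375,.2555])@[np.cos(.061),np.sin(.061)],o["position"][2])
E
```

```text
clock: 19.18
position: [0.4734, 0.2443, 0.0748]
ee_rot: [-0.485, -0.512, 0.518, 0.485]
ft_force: [-0.3, 0.4, -0.2]
grip_width: -0.001
clock: 20.05
position: [0.5035, 0.246, 0.0746]
ee_rot: [-0.485, -0.512, 0.518, 0.485]
ft_force: [0.0, -0.4, -0.7]
grip_width: -0.003
-0.13429595196062977 0.07461628412473914
```

```bash
python3 -m pendant '{"offset":[[0,0,-0.01],[0,0,-0.02],[0,0,-0.025],[0,0,-0.025]],"turn":[[0,0,0],[0,0,0],[0,0,0],[0,0,0]]}'
cat >> h.py <<'E'
def catch(n="blue"):
    q,d,W,L=lid(n);z=W[...,2]
    ct=(L[...,0]<-.1)&(L[...,0]>-.14)&(abs(L[...,1])<.02)&(z>.121)&(z<.129)
    print(n,"catch inner edge/outer",np.percentile(L[ct][:,0],[5,50,95]).round(4),ct.sum());return q
E
python3 -c "
from h import *
catch()"
```

```text
clock: 20.55
position: [0.5065, 0.2463, 0.0745]
ee_rot: [-0.484, -0.51, 0.519, 0.485]
ft_force: [-11.9, -2.3, 8.3]
grip_width: -0.004
blue lid angle 0.0007 5610
blue catch inner edge/outer [-0.1322 -0.118  -0.1106] 211
```

```bash
python3 -m pendant '{"offset":[[0,0,-0.01],[0,0,-0.015],[0,0,-0.015]],"turn":[[0,0,0],[0,0,0],[0,0,0]]}'
python3 -m pendant '{"offset":[[0,0,0.1],[0,0,0.25],[0,-0.2,0.35],[0,-0.4,0.35],[0,-0.5,0.35],[0,-0.5,0.35]],"turn":[[0,0,0],[0,0,0],[0,0,0],[0,0,0],[0,0,0],[0,0,0]]}'
python3 - <<'E'
from h import *
for n in ("red","yellow"): catch(n)
q=catch()
t,d=manip.camera("top");W=world("top",d)
L=(W[...,:2]-[.6375,.2555])@np.array([[np.cos(.061),-np.sin(.061)],[np.sin(.061),np.cos(.061)]]);z=W[...,2]
ct=(L[...,0]<-.09)&(L[...,0]>-.15)&(abs(L[...,1])<.03)&(z>.118)&(z<.14)
print("top",np.percentile(L[ct][:,0],[5,50,95]).round(4),ct.sum())
cv2.imwrite("pics/end.png",q[...,::-1])
E
```

```text
clock: 20.98
position: [0.5065, 0.2463, 0.0743]
ee_rot: [-0.482, -0.509, 0.521, 0.487]
ft_force: [-16.5, -3.2, 12.6]
grip_width: -0.004
clock: 21.72
position: [0.4391, 0.2435, 0.1769]
ee_rot: [-0.482, -0.51, 0.52, 0.486]
ft_force: [-0.5, 1.1, -1.3]
grip_width: 0.0
red lid angle 0.0033 1611
red catch inner edge/outer [-0.1233 -0.1156 -0.1122] 44
yellow lid angle -0.0007 2597
yellow catch inner edge/outer [-0.1217 -0.1146 -0.1108] 72
blue lid angle 0.0003 5608
blue catch inner edge/outer [-0.1218 -0.115  -0.1107] 146
top [-0.1195 -0.1147 -0.1095] 126
```

View pics/end.png

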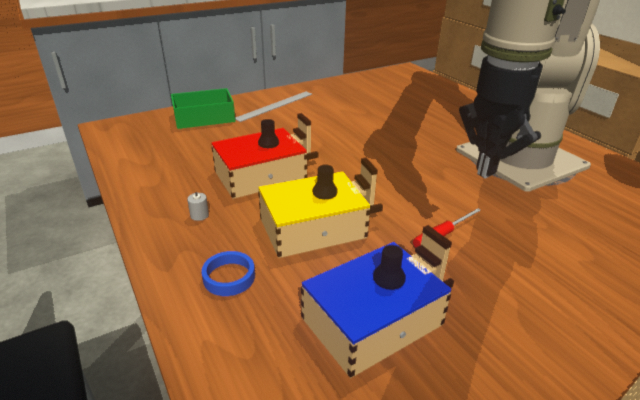

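The picture shows all three cases shut, with the blue catch (435,250) upright against its case. The screwdriver (445,232), tape roll (228,273) and motor (198,206) are where they started, and the arm is clear of everything.

```bash
python3 -c "
from workcell import manip
print(manip.hand_in())"
```

```text
the job is handed in; nothing more can be done
None
```

I tugged the lids in the order red, yellow, blue. All three cases are now shut and latched, and the job was handed in at about 22 s; no verdict was reported.

- **Red and yellow:** both catches were holding. The lids stopped hard at about 0.033 and 0.031 rad, with pulls of about 16 and 20 N, and I let them back down flush.
- **Blue:** the catch was not home. The lid rose freely to 0.084 rad, so I lowered it flush and pushed the catch in until it met a hard stop. The push force reached about 16 N along the push direction.

**Last checks:**
- **Lids:** by camera they read 0.003 rad (red), -0.001 (yellow) and 0.000 (blue), within the 0.012 rad limit.
- **Catches:** the middle of each plate sits about 115 mm in front of the case centre on all three. That is the home position; blue stood at about 125 mm before the push.
- **Surroundings:** in the final picture the screwdriver, tape roll and motor look unmoved, and the gripper touches nothing.

**A disagreement:** the fingertips are really about 30 mm short of the reported tool point. Because of that, my first grasp on the red knob closed on air above it without touching anything. I measured the gap with the scene camera's depth and allowed for it from then on. I did not re-tug the blue lid after latching it, so its latched state rests on the catch position and the hard stop I felt.

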